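# Put the returned board books back on display

## Robot

A 7-joint arm with a two-finger parallel gripper is mounted at the origin on a cart in front of the work surface, level with it; the furniture and walls round the work are solid. World frame = base frame: x ahead of the robot, y to its left, z up, the work surface at z = 0. Lengths are in m, angles in rad, forces in N, time in s.
With the tool pointing down it reaches from about 0.425 to 0.925 m from the base axis. Payload 6.8 kg.
Tool frame: the origin (TCP) lies on the centre line of the jaws, within the pads' length; the fingertips stand 14 mm ahead of it and the grasp point (between the pads) lies 5 mm behind it; z points along the fingers, y is the line along which they close (so a half turn about z gives the same grasp; the last joint's range is limited). The gripper opens to 85 mm and grips with 20 to 120 N. Pads are 22 mm wide; open, the fingers measure 114 mm over their backs; the gripper's body (76 mm by 85 mm) begins 54 mm behind the grasp point. The pads swing forward as they close: fully open they stand 13 mm farther back than shut.
Start: joints at [1.174, 0.477, 0.022, 1.555, -0.011, 1.109, -0.083], TCP at [0.192, -0.647, 0.245] pointing down, gripper open.
Joint ranges: [-2.96, 2.96], [-0.34, 2.1], [-1.41, 1.46], [0.24, 2.44], [-1.37, 4.51], [0.17, 1.92], [-2.96, 2.96]. Speed limits (rad/s): [2.39, 2.39, 3.14, 3.14, 3.14, 3.14, 3.14].

## Interface

Orientations are given as a unit quaternion [w, x, y, z].
In Python, from station import bot gives the robot as it stands. The module is installed in compiled form; this text tells all that it offers.
- The arm moves only by the tool drive_tool, never from a script. Its argument "commands" is a list of rows, each an object with "hand": the opening, from 0 (shut) to 1 (fully open); "translation": the shift along the world's x, y, z in mm, a list of three; "angular": the turn, a rotation vector about the world's x, y, z in rad, a list of three. In form: [{"hand": hand, "translation": [tx, ty, tz], "angular": [ax, ay, az]}, ...]. A call has 1 to 12 rows; each row is the pose to reach, as a shift and turn from the pose commanded when the call began; what a row does not reach only later rows make up. A row lasts 1/8 s, in which the tool goes at most 62.5 mm and 10.7 degrees, less where a joint would pass 70% of its speed; a pose out of reach is approached as far as the arm can. A call with a gripper value outside its range is refused whole. The fingers move at their own pace and stop on an object; "force" is the grip in N (left out, the last holds). Time passes only in rows, so rows that repeat a pose let the fingers close. It gives the time, the measured TCP pose, the force, the opening and the grip force at its end, in the units of the state.
- bot.get_obs(): the state, without advancing time (a new reading comes with each control period).
- bot.read_camera(name): name is "scene" or "top" or "wrist"; returns the picture (480x640x3 uint8, red, green, blue); there is no depth.
- bot.camera_model(name): a dict with "fx", "fy", "cx", "cy" (pixels), "k1" (the pictures are not rectified: a ray, as slopes to the right and down, at radius r is drawn at 1 + k1 r^2 times it, then the intrinsics apply), "view" (4x4, takes a point from world to camera coordinates). Camera axes: x right, y up, looking along -z (the intrinsics and any distortion apply to the point x, -y, -z); pixel columns grow to the right and rows downward; lengths in m; the calibration is good to about 2 mm. A picture is of the moment at which its call begins: read the wrist's pose just before it. camera_model takes no time and is no camera call; for the wrist camera it gives the pose at the moment of the call.
- bot.hand_in(): hands the job in; it is judged then, once.
Trained networks look in the newest picture that a camera, given by its name, has taken for a name from the list of things; names that differ only in an ending like _2 or _b are one class to them, and where a whole thing is asked for, a point or a joint stands for the part that bears it (a point fixed in the world has none). Each returns a list of dicts, best first, with "score" (0 to 1); they miss things now and then, are a little off and sometimes report something else, mostly with a low value. They report only what shows in the picture. A call takes as long as a camera call.
- bot.find_in(camera, query): "position" ([column, row] in pixels, amid what is visible of it).
- bot.outline_of(camera, query): "pixels" (480x640 bool, what is visible of it) and "position" ([column, row] in pixels, amid what is visible of it).
The state is a dict: "t": time; "q": joint angles; "joint_vel": joint speeds; "joint_torque": joint torques, N m; "eef_pos": TCP position; "tool_rot": TCP orientation; "contact_force": force on the tool from outside, world axes, zero at the start; "torque": the same for the moment, N m; "gripper_width": opening from 0.0 (shut) to 1.0 (fully open); "grasp_force": force on a finger pad.
Only numpy, scipy, OpenCV 4.12 (cv2) and the standard library are available. Lean on these libraries where they do the work, as an engineer would, in place of code of your own. Each camera call takes 0.05 s, during which the arm holds its last target. There are 200 camera calls.

## Task

Children's board books have come back in one pile: take it apart from the top, one book at a time, and lay the small ones in the short display tray and the tall ones in the long tray, in the order they come off the pile. In each tray the first book lies flat between the head board and the first cleat, and each next one overlaps the book before it like a roof shingle, its lower end on the tray floor just behind the next cleat and its upper end resting on that book. Lay them straight and in the middle of the tray (it does not matter which end of a book points to the head board), set each down without dropping it, and do not push the date stamp or the pencil cup about.

Things in the scene. Friction and masses are not known exactly. Their poses are not given: they have to be found in the camera images.
- small_book_1: Small-format children's board book in a cloth cover: a rigid flat block 70 mm long (own x) by 60 mm wide (own y) by 14 mm thick (own z), 55 g, same shape either way round; origin at the centre of its underside. It is the topmost book of the pile.
- tall_book_1: Tall-format children's board book in a cloth cover: a rigid flat block 100 mm long (own x) by 60 mm wide (own y) by 14 mm thick (own z), 75 g, same shape either way round; origin at the centre of its underside. Second from the top of the pile.
- small_book_2: Small-format children's board book in a cloth cover: a rigid flat block 70 mm long (own x) by 60 mm wide (own y) by 14 mm thick (own z), 55 g, same shape either way round; origin at the centre of its underside. Third from the top of the pile.
- tall_book_2: Tall-format children's board book in a cloth cover: a rigid flat block 100 mm long (own x) by 60 mm wide (own y) by 14 mm thick (own z), 75 g, same shape either way round; origin at the centre of its underside. Fourth from the top of the pile.
- tall_book_3: Tall-format children's board book in a cloth cover: a rigid flat block 100 mm long (own x) by 60 mm wide (own y) by 14 mm thick (own z), 75 g, same shape either way round; origin at the centre of its underside. The bottom book of the pile, on the table.
- long_tray: Wooden tray for three tall books, fixed, 233 mm long (x) by 76 wide, no side walls; origin: centre of underside. Floor at z = 10 mm; head board, inner face at x = 106.5, top at z = 37.5. Cleats (54 wide, 5 thick, 6 high) hold the lower ends; their faces towards the head board are at x = -7.5, -53.5 and -99.5. First bay 114 mm long; shingled books tilt about 17 degrees.
- short_tray: Wooden tray for two small books, fixed, 151 mm long (x) by 76 wide, no side walls; origin: centre of underside. Floor at z = 10 mm; head board, inner face at x = 65.5, top at z = 37.5. Cleats (54 wide, 5 thick, 6 high) hold the lower ends; their faces towards the head board are at x = -18.5 and -58.5. First bay 84 mm long; shingled books tilt about 19 degrees.
- date_stamp: Self-inking desk stamp, grey with a white cap, 50x82x103 mm, standing behind the work; a bystander, leave it alone. Origin at the centre of its underside.
- pencil_cup: Grey round cup 77 mm across with coloured pencils, 169 mm high over all, standing behind the work; a bystander, leave it alone. Origin at the centre of its underside.

How it is judged:
At the end, for the whole second after the job is handed in: All five books released and at rest, each in its place: the first of each tray flat (0.06 rad) in its bay, the others with the lower end at most 15 mm behind their cleat and the upper end on the book before (tilted 0.17 to 0.5 rad); within 12 mm of the middle line and 0.15 rad of straight (y of small_book_1 in the frame of short_tray between -0.012 and 0.012 m and angle between the x axis of small_book_1 and the x axis of short_tray, either way round below 0.15 rad and x of small_book_1 in the frame of short_tray between 0.0145 and 0.0325 m and angle between each of small_book_1, tall_book_1's own z axis and vertical below 0.06 rad and z of small_book_1 in the frame of short_tray between 0.007 and 0.013 m and linear speed of each of small_book_1, tall_book_1, small_book_2, tall_book_2, tall_book_3 below 0.02 m/s and angular speed of each of small_book_1, tall_book_1, small_book_2, tall_book_2, tall_book_3 below 0.2 rad/s and y of tall_book_1 in the frame of long_tray between -0.012 and 0.012 m and angle between the x axis of tall_book_1 and the x axis of long_tray, either way round below 0.15 rad and x of tall_book_1 in the frame of long_tray between 0.0405 and 0.0585 m and z of tall_book_1 in the frame of long_tray between 0.007 and 0.013 m and y of small_book_2 in the frame of short_tray between -0.012 and 0.012 m and angle between the x axis of small_book_2 and the x axis of short_tray, either way round below 0.5 rad and x of small_book_2 in the frame of short_tray between -0.029075 and -0.008075 m and angle between small_book_2's own z axis and vertical between 0.17 and 0.5 rad and z of small_book_2 in the frame of short_tray between 0.0156 and 0.0268 m and angle between the y axis of small_book_2 and the y axis of short_tray, either way round below 0.15 rad and y of tall_book_2 in the frame of long_tray between -0.012 and 0.012 m and angle between the x axis of each of tall_book_2, tall_book_3 and the x axis of long_tray, either way round below 0.5 rad and x of tall_book_2 in the frame of long_tray between -0.00975 and 0.01125 m and angle between tall_book_2's own z axis and vertical between 0.17 and 0.5 rad and z of tall_book_2 in the frame of long_tray between 0.018 and 0.034 m and angle between the y axis of each of tall_book_2, tall_book_3 and the y axis of long_tray, either way round below 0.15 rad and y of tall_book_3 in the frame of long_tray between -0.012 and 0.012 m and x of tall_book_3 in the frame of long_tray between -0.05575 and -0.03475 m and angle between tall_book_3's own z axis and vertical between 0.17 and 0.5 rad and z of tall_book_3 in the frame of long_tray between 0.018 and 0.034 m); the robot touches nothing.
It fails at once if a book is dropped or thrown (moves faster than 0.7 m/s while the fingers do not hold it) ((linear speed of small_book_1 above 0.7 m/s and contact force between small_book_1 and the fingers below 0.05 N) or (linear speed of tall_book_1 above 0.7 m/s and contact force between tall_book_1 and the fingers below 0.05 N) or (linear speed of small_book_2 above 0.7 m/s and contact force between small_book_2 and the fingers below 0.05 N) or (linear speed of tall_book_2 above 0.7 m/s and contact force between tall_book_2 and the fingers below 0.05 N) or (linear speed of tall_book_3 above 0.7 m/s and contact force between tall_book_3 and the fingers below 0.05 N)).
It fails at once if the date stamp or the pencil cup is pushed more than 20 mm or knocked over (distance of any of date_stamp, pencil_cup from where it was at the start of the episode above 0.02 m or angle between any of date_stamp, pencil_cup's own z axis and vertical above 0.3 rad).
It also fails if it takes over 112 s, if anything falls off the work surface, if the arm or the gripper's body presses on something with over 40 N, if the wrist force passes 120 N, or if a joint passes its speed limit or range.

## Working session

There is one attempt and no reset: what is moved stays moved. The work goes in short steps, Python scripts to look and compute and a tool call to move; the robot and the scene stay as the last step left them, time stands still between calls to the robot, and variables do not carry over. Pictures are saved under pics/ and viewed, at most 14 in all, crops included, and the job is handed in when it is done.

Besides the shell and the picture viewer there is one more tool, called by a JSON object that holds its "fn" and its "kwargs", one argument or row to a line. drive_tool: Moves the arm, as the interface text tells. Its arguments: {"type":"object","properties":{"commands":{"type":"array","items":{"type":"object","properties":{"hand":{"type":"number"},"translation":{"type":"array","items":{"type":"number"}},"angular":{"type":"array","items":{"type":"number"}}}}},"force":{"type":"number"}},"required":["commands"]}

```bash
mkdir -p pics; cat > h.py <<'E'
import numpy as np, cv2
from station import bot
def px2w(cam,uv,z):
    m=cam if isinstance(cam,dict) else bot.camera_model(cam)
    K=np.array([[m['fx'],0,m['cx']],[0,m['fy'],m['cy']],[0,0,1.]])
    p=cv2.undistortPoints(np.array(uv,float).reshape(-1,1,2),K,np.array([m['k1'],0,0,0.]))[:,0]
    V=np.array(m['view']);R=V[:3,:3];c=-R.T@V[:3,3]
    d=np.c_[p[:,0],-p[:,1],-np.ones(len(p))]@R
    return c+d*((z-c[2])/d[:,2])[:,None]
def w2px(cam,P):
    m=cam if isinstance(cam,dict) else bot.camera_model(cam)
    V=np.array(m['view']);q=np.atleast_2d(P)@V[:3,:3].T+V[:3,3]
    a=q[:,0]/-q[:,2];b=-q[:,1]/-q[:,2];s=1+m['k1']*(a*a+b*b)
    return np.c_[m['fx']*a*s+m['cx'],m['fy']*b*s+m['cy']]
def snap(cam,name):
    im=bot.read_camera(cam);cv2.imwrite(f'pics/{name}.png',im[:,:,::-1]);return im
E
python3 - <<'E'
from h import *
a=snap('top','top0');b=snap('scene','scene0')
for n in ['small_book_1','tall_book_1','long_tray','short_tray','date_stamp','pencil_cup']:
    r=bot.outline_of('top',n)
    for x in r[:4]:
        c,_=cv2.findContours(x['pixels'].astype(np.uint8),0,2)
        rect=cv2.minAreaRect(max(c,key=cv2.contourArea)); bx=cv2.boxPoints(rect)
        print(n,round(x['score'],2),np.round(x['position']),x['pixels'].sum(),np.round(bx).tolist())
o=bot.get_obs();print({k:np.round(v,3).tolist() for k,v in o.items()})
m=bot.camera_model('top');print(m)
E
```

```text
small_book_1 0.89 [228. 294.] 1719 [[201.0, 306.0], [215.0, 270.0], [257.0, 285.0], [243.0, 322.0]]
small_book_1 0.82 [248. 322.] 228 [[233.0, 319.0], [260.0, 313.0], [263.0, 327.0], [236.0, 333.0]]
tall_book_1 0.86 [258. 277.] 700 [[233.0, 292.0], [238.0, 264.0], [275.0, 271.0], [270.0, 298.0]]
tall_book_1 0.65 [275. 311.] 281 [[266.0, 322.0], [268.0, 296.0], [282.0, 297.0], [280.0, 323.0]]
tall_book_1 0.63 [252. 302.] 797 [[246.0, 278.0], [264.0, 276.0], [266.0, 314.0], [248.0, 315.0]]
long_tray 0.7 [258. 280.] 716 [[234.0, 292.0], [238.0, 264.0], [274.0, 270.0], [269.0, 298.0]]
long_tray 0.67 [428. 284.] 6494 [[367.0, 236.0], [406.0, 208.0], [488.0, 325.0], [449.0, 352.0]]
short_tray 0.76 [347. 291.] 4018 [[308.0, 259.0], [349.0, 241.0], [385.0, 325.0], [344.0, 343.0]]
date_stamp 0.73 [369. 157.] 1898 [[336.0, 166.0], [374.0, 121.0], [401.0, 144.0], [363.0, 189.0]]
pencil_cup 0.77 [292. 183.] 2186 [[258.0, 166.0], [300.0, 145.0], [326.0, 197.0], [284.0, 218.0]]
{'t': 0.4, 'q': [1.174, 0.477, 0.022, 1.556, -0.012, 1.109, -0.083], 'joint_vel': [0.001, -0.002, -0.0, -0.003, 0.0, -0.001, -0.001], 'joint_torque': [-0.003, -59.563, 1.603, -28.112, 0.012, 0.004, 0.0], 'eef_pos': [0.192, -0.647, 0.245], 'tool_rot': [-0.0, 0.99, 0.144, -0.0], 'contact_force': [-0.188, -0.723, -0.438], 'torque': [-0.046, -0.022, 0.038], 'grasp_force': 0.0, 'gripper_width': 0.998}
{'fx': 553.8837834482309, 'fy': 553.8837834482309, 'cx': 326.5454651969427, 'cy': 240.53658183541154, 'k1': -0.0030886709909082855, 'view': array([[ 0.02541816, -0.99935853, -0.02522778,  0.30689821],
       [ 0.99242695,  0.02219201,  0.12081499, -0.59680775],
       [-0.12017763, -0.02810762,  0.99235442, -0.87617652],
       [ 0.        ,  0.        ,  0.        ,  1.        ]])}
```

View pics/top0.png

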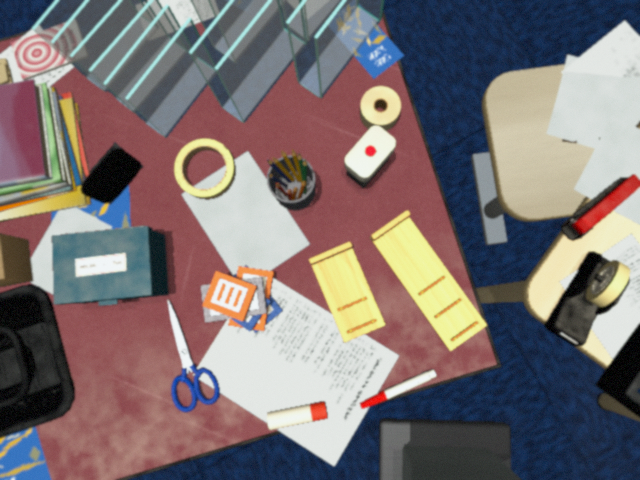

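View pics/scene0.png

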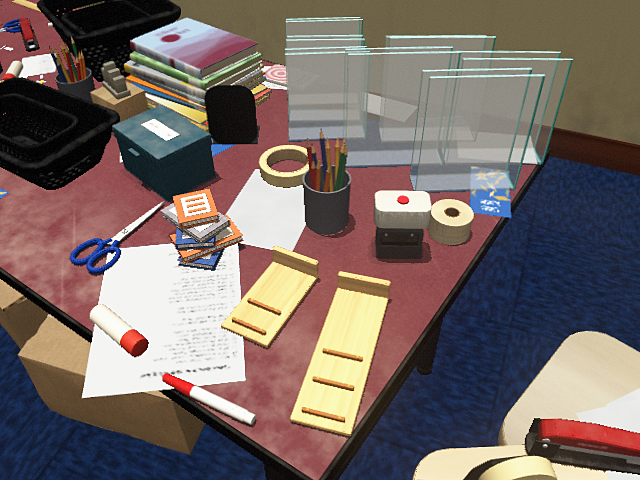

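The pile is at about px (228,294) with the small book on top. The short tray is at (347,291) and the long tray at (428,284), both with the head board at the upper-left end. Next I'll fit poses by matching model silhouettes to the masks.

```bash
cat >> h.py <<'E'
from scipy.optimize import minimize
def box(x0,x1,y0,y1,z0,z1): return np.array([[x,y,z] for x in(x0,x1) for y in(y0,y1) for z in(z0,z1)],float)
def tray(L,hx): return [box(-L/2,L/2,-.038,.038,0,.010),box(hx,L/2,-.038,.038,0,.0375)]
LONG=tray(.233,.1065);SHORT=tray(.151,.0655)
def book(l): return [box(-l/2,l/2,-.03,.03,0,.014)]
def xf(P,x,y,z,a):
    c,s=np.cos(a),np.sin(a);return P@np.array([[c,s,0],[-s,c,0],[0,0,1]])+[x,y,z]
def render(m,boxes,p,z,S=4):
    im=np.zeros((480*S,640*S),np.uint8)
    for b in boxes:
        u=w2px(m,xf(b,p[0],p[1],z,p[2]))
        cv2.fillConvexPoly(im,cv2.convexHull(np.round((u+.5)*S-.5).astype(np.int32)),1)
    return im
def fit(views,boxes,z,p0):
    """views: list of (cam model, mask)"""
    S=4;M=[(m,cv2.resize(k.astype(np.uint8),None,fx=S,fy=S,interpolation=0)) for m,k in views]
    def cost(p):
        return sum(1-(lambda r:(r&k).sum()/(r|k).sum())(render(m,boxes,p,z)) for m,k in M)
    best=None
    for da in(-.15,.15):
        s=np.array([p0]+[np.add(p0,d) for d in([.01,0,0],[0,.01,0],[0,0,da])])
        r=minimize(cost,p0,method='Nelder-Mead',options=dict(initial_simplex=s,xatol=2e-4,fatol=1e-4,maxiter=120))
        if best is None or r.fun<best.fun: best=r
    return best.x,1-best.fun/len(M)
E
cat > /tmp/a.py <<'E'
from h import *
mt,ms=bot.camera_model('top'),bot.camera_model('scene')
bot.read_camera('top');bot.read_camera('scene')
for n,B,z,p0,i in [('long_tray',LONG,0,[428,284],None),('short_tray',SHORT,0,[347,291],None),('small_book_1',book(.07),.056,[228,294],None)]:
    ks=[]
    for c,m in(('top',mt),('scene',ms)):
        r=bot.outline_of(c,n)
        if c=='top': r=[x for x in r if np.hypot(*(np.array(x['position'])-p0))<15]
        print(n,c,[(round(x['score'],2),np.round(x['position']).tolist(),int(x['pixels'].sum())) for x in r][:4])
        if r and not(n[1]=='m' and c=='scene'): ks.append((m,r[0]['pixels']))
    w=px2w('top',[p0],z+.01)[0]
    for sel in ([ks[0]],ks):
        best=max((fit(sel,B,z,[w[0],w[1],a]) for a in ((.5,1.0) if n[1]!='m' else (-.3,1.2))),key=lambda q:q[1])
        print(len(sel),np.round(best[0],4),round(best[1],3))
for n,z,p in(('stamp',.1,(370,155)),('cup',.1,(292,183))): print(n,px2w('top',[p],z))
im=cv2.imread('pics/top0.png')[230:370,180:320];cv2.imwrite('pics/crop0.png',cv2.resize(im,(560,560),interpolation=2))
E
python3 /tmp/a.py
```

```text
long_tray top [(0.75, [428.0, 281.0], 6141)]
long_tray scene [(0.87, [344.0, 357.0], 8943)]
1 [0.5293 0.1496 0.638 ] 0.954
2 [0.5295 0.1511 0.6294] 0.947
short_tray top [(0.73, [346.0, 291.0], 3995)]
short_tray scene [(0.63, [274.0, 296.0], 4985)]
1 [0.5061 0.2853 0.4156] 0.964
2 [0.5053 0.2864 0.4187] 0.952
small_book_1 top [(0.74, [229.0, 296.0], 1701)]
small_book_1 scene [(0.63, [194.0, 209.0], 1367)]
1 [0.4944 0.4735 1.2383] 0.965
1 [0.4944 0.4735 1.2383] 0.965
stamp [[0.71896691 0.25451287 0.1       ]]
cup [[0.671666   0.37584223 0.1       ]]
```

View pics/crop0.png

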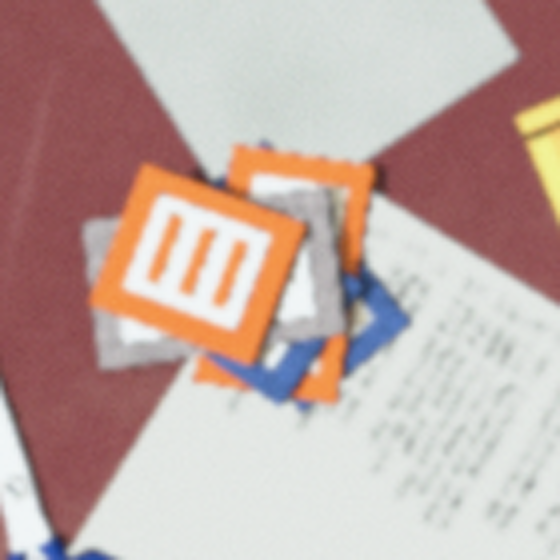

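The crop shows small_book_1's corners near (148,165), (303,228), (250,362) and (92,300), so its long axis yaw is about 1.2, which agrees with the fit. Below it lies grey tall_book_1, which sticks out left and right with yaw about 1.7. I'll move to hover over the pile, going round the base.

{"fn": "drive_tool", "kwargs": {
  "commands": [
    {"hand":1,"translation":[300,347,50],"angular":[0,0,0.3]},
    {"hand":1,"translation":[300,347,50],"angular":[0,0,0.3]},
    {"hand":1,"translation":[300,347,50],"angular":[0,0,0.3]},
    {"hand":1,"translation":[300,347,50],"angular":[0,0,0.3]},
    {"hand":1,"translation":[300,347,50],"angular":[0,0,0.3]},
    {"hand":1,"translation":[300,347,50],"angular":[0,0,0.3]},
    {"hand":1,"translation":[300,347,50],"angular":[0,0,0.3]},
    {"hand":1,"translation":[350,747,50],"angular":[0,0,0.6]},
    {"hand":1,"translation":[350,747,50],"angular":[0,0,0.6]},
    {"hand":1,"translation":[350,747,50],"angular":[0,0,0.6]},
    {"hand":1,"translation":[350,747,50],"angular":[0,0,0.6]},
    {"hand":1,"translation":[350,747,50],"angular":[0,0,0.6]}
  ],
  "force": 30
}}

```text
t: 2.3
eef_pos: [0.5252, -0.0075, 0.2951]
tool_rot: [0.0, 0.903, 0.43, 0.0]
contact_force: [1.3, 0.1, -0.3]
gripper_width: 1.001
grasp_force: 0.0
```

{"fn": "drive_tool", "kwargs": {
  "commands": [
    {"hand":1,"translation":[-30,440,-60],"angular":[0,0,0.35]},
    {"hand":1,"translation":[-30,440,-60],"angular":[0,0,0.35]},
    {"hand":1,"translation":[-30,440,-60],"angular":[0,0,0.35]},
    {"hand":1,"translation":[-30,440,-60],"angular":[0,0,0.35]},
    {"hand":1,"translation":[-30,440,-60],"angular":[0,0,0.35]},
    {"hand":1,"translation":[-30,440,-60],"angular":[0,0,0.35]},
    {"hand":1,"translation":[-30,440,-60],"angular":[0,0,0.35]},
    {"hand":1,"translation":[-30,440,-60],"angular":[0,0,0.35]},
    {"hand":1,"translation":[-30,440,-60],"angular":[0,0,0.35]},
    {"hand":1,"translation":[-30,440,-60],"angular":[0,0,0.35]}
  ]
}}

```text
t: 3.55
eef_pos: [0.4963, 0.4288, 0.2348]
tool_rot: [0.001, 0.815, 0.579, 0.0]
contact_force: [-0.2, -0.6, 0.3]
gripper_width: 0.997
grasp_force: 0.0
```

```bash
cat >> h.py <<'E'
def yaw():
    w,x,y,z=bot.get_obs()['tool_rot'];return np.arctan2(2*(x*y+w*z),1-2*(y*y+z*z))
def delta(x,y,a,z):
    """shift (mm) and yaw turn taking the downward tool to (x,y,z), tool x along a (mod pi)"""
    o=bot.get_obs();d=(np.array([x,y,z])-o['eef_pos'])*1000
    print('d mm',np.round(d,1),'turn',round((a-yaw()+np.pi/2)%np.pi-np.pi/2,3),'t',o['t'],'q7',round(o['q'][6],2))
E
python3 - <<'E'
from h import *
print(bot.get_obs()['eef_pos'],yaw(),bot.get_obs()['t'])
delta(.4944,.4735,1.238,.1)
snap('wrist','w1');m=bot.camera_model('wrist')
print(np.round(-np.array(m['view'])[:3,:3].T@np.array(m['view'])[:3,3],3))
for x in bot.outline_of('wrist','small_book_1')[:3]:
    p0=list(px2w(m,[x['position']],.07)[0][:2])
    f=fit([(m,x['pixels'])],book(.07),.056,p0+[1.24]);print(x['score'],np.round(x['position']),np.round(f[0],4),f[1])
E
```

```text
[0.49630267 0.42878449 0.23477101] 1.2362291310514162 3.55
d mm [  -1.9   44.7 -134.8] turn 0.002 t 3.55 q7 -1.4
[0.52  0.499 0.364]
0.85 [269. 221.] [0.4608 0.4254 0.972 ] 0.07962132056633509
0.82 [304. 176.] [0.4926 0.4738 1.2392] 0.9789930152567051
```

View pics/w1.png

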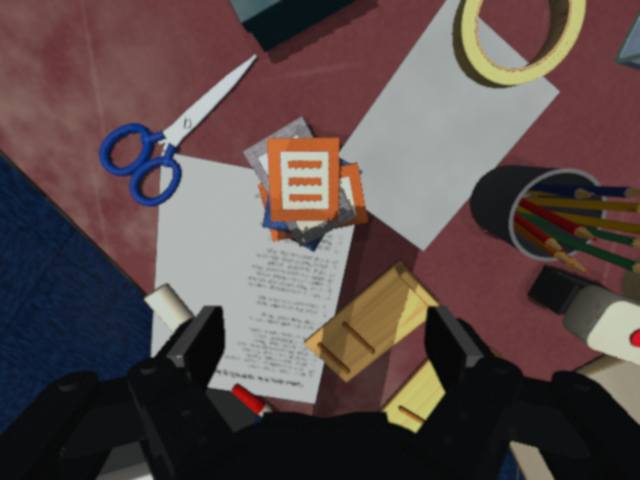

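The wrist view shows the pile at (304,176), and the fit is tight (IoU 0.98), so I'll descend and grip.

{"fn": "drive_tool", "kwargs": {
  "commands": [
    {"hand":1,"translation":[-3,45,-60],"angular":[0,0,0]},
    {"hand":1,"translation":[-3,45,-110],"angular":[0,0,0]},
    {"hand":1,"translation":[-3,45,-140],"angular":[0,0,0]},
    {"hand":1,"translation":[-3,45,-163],"angular":[0,0,0]},
    {"hand":1,"translation":[-3,45,-163],"angular":[0,0,0]},
    {"hand":0.5,"translation":[-3,45,-163],"angular":[0,0,0]},
    {"hand":0.5,"translation":[-3,45,-163],"angular":[0,0,0]},
    {"hand":0.5,"translation":[-3,45,-163],"angular":[0,0,0]},
    {"hand":0.5,"translation":[-3,45,-163],"angular":[0,0,0]},
    {"hand":0.5,"translation":[-3,45,-163],"angular":[0,0,0]}
  ],
  "force": 30
}}

```text
t: 4.9
eef_pos: [0.4931, 0.477, 0.074]
tool_rot: [-0.0, 0.814, 0.58, 0.002]
contact_force: [0.1, 0.0, 6.4]
gripper_width: 0.688
grasp_force: 32.9
```

{"fn": "drive_tool", "kwargs": {
  "commands": [
    {"hand":0.5,"translation":[0,0,10],"angular":[0,0,0]},
    {"hand":0.5,"translation":[0,0,40],"angular":[0,0,0]},
    {"hand":0.5,"translation":[0,0,90],"angular":[0,0,0]},
    {"hand":0.5,"translation":[0,0,90],"angular":[0,0,0]},
    {"hand":0.5,"translation":[0,0,90],"angular":[0,0,0]}
  ]
}}

```text
t: 5.52
eef_pos: [0.492, 0.4752, 0.1617]
tool_rot: [0.0, 0.814, 0.58, -0.0]
contact_force: [-0.2, 0.0, -0.5]
gripper_width: 0.689
grasp_force: 32.5
```

```bash
python3 - <<'E'
from h import *
o=bot.get_obs();print(o['eef_pos'],yaw(),o['t'],o['grasp_force'],o['gripper_width'])
snap('wrist','w2');m=bot.camera_model('wrist')
delta(.527,.296,.4187,.1)
r=bot.outline_of('wrist','small_book_1');print([(x['score'],np.round(x['position']),x['pixels'].sum()) for x in r[:3]])
for dz in(-.016,-.010,-.004):
  for x in r[:2]:
    f=fit([(m,x['pixels'])],book(.07),o['eef_pos'][2]+dz-.007,[*o['eef_pos'][:2],yaw()]);print(dz,np.round(f[0],4),f[1])
for x in bot.outline_of('wrist','tall_book_1')[:5]:print(x['score'],np.round(x['position']),x['pixels'].sum())
E
```

```text
[0.49200956 0.47521934 0.16168534] 1.2386614549008477 5.525 32.53212869167328 0.6888710072651553
d mm [  35.2 -178.8  -60.7] turn -0.82 t 5.575 q7 -1.49
[(0.84, array([323., 309.]), np.int64(20508)), (0.65, array([362., 234.]), np.int64(52))]
-0.016 [0.4899 0.4711 1.2377] 0.9692276768175132
-0.016 [0.4943 0.4688 1.6962] 0.0026547543075940983
-0.01 [0.4903 0.4734 1.2375] 0.9510735982933729
-0.01 [0.5035 0.4648 1.8695] 0.002462310665474976
-0.004 [0.4915 0.4748 1.2441] 0.8741455097636999
-0.004 [0.4861 0.4782 1.4763] 0.0022141498010724847
0.97 [356. 214.] 481
0.77 [309. 216.] 4180
0.72 [379. 231.] 473
```

View pics/w2.png

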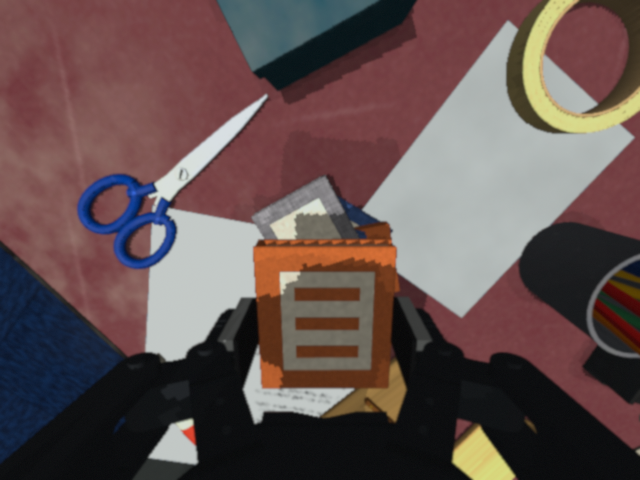

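The book is held straight and the next one below (grey) is exposed. I'll place it in the short tray.

{"fn": "drive_tool", "kwargs": {
  "commands": [
    {"hand":0.5,"translation":[37,-178,-30],"angular":[0,0,-0.82]},
    {"hand":0.5,"translation":[37,-178,-30],"angular":[0,0,-0.82]},
    {"hand":0.5,"translation":[37,-178,-60],"angular":[0,0,-0.82]},
    {"hand":0.5,"translation":[37,-178,-60],"angular":[0,0,-0.82]},
    {"hand":0.5,"translation":[37,-178,-60],"angular":[0,0,-0.82]},
    {"hand":0.5,"translation":[37,-178,-100],"angular":[0,0,-0.82]},
    {"hand":0.5,"translation":[37,-178,-118],"angular":[0,0,-0.82]},
    {"hand":0.5,"translation":[37,-178,-118],"angular":[0,0,-0.82]}
  ]
}}

```text
t: 6.68
eef_pos: [0.5277, 0.2969, 0.0418]
tool_rot: [0.001, 0.978, 0.208, -0.002]
contact_force: [-0.2, -1.1, -0.7]
gripper_width: 0.683
grasp_force: 32.6
```

```bash
python3 - <<'E'
from h import *
delta(.529,.297,.4187,.029)
E
```

```text
d mm [  1.3   0.1 -12.8] turn -0.0 t 6.675 q7 -2.04
```

{"fn": "drive_tool", "kwargs": {
  "commands": [
    {"hand":0.5,"translation":[1,0,-8],"angular":[0,0,0]},
    {"hand":0.5,"translation":[1,0,-13],"angular":[0,0,0]},
    {"hand":0.5,"translation":[1,0,-13],"angular":[0,0,0]}
  ]
}}

```text
t: 7.05
eef_pos: [0.5302, 0.2976, 0.0307]
tool_rot: [0.0, 0.978, 0.208, 0.0]
contact_force: [-0.9, -0.5, 0.1]
gripper_width: 0.688
grasp_force: 32.7
```

{"fn": "drive_tool", "kwargs": {
  "commands": [
    {"hand":0.5,"translation":[0,0,-2],"angular":[0,0,0]},
    {"hand":0.5,"translation":[0,0,-3],"angular":[0,0,0]},
    {"hand":0.5,"translation":[0,0,-3],"angular":[0,0,0]}
  ]
}}

```text
t: 7.42
eef_pos: [0.5302, 0.2977, 0.028]
tool_rot: [0.0, 0.978, 0.208, 0.0]
contact_force: [-0.9, -0.7, 3.4]
gripper_width: 0.691
grasp_force: 33.0
```

{"fn": "drive_tool", "kwargs": {
  "commands": [
    {"hand":0.85,"translation":[0,0,0],"angular":[0,0,0]},
    {"hand":0.85,"translation":[0,0,0],"angular":[0,0,0]},
    {"hand":1,"translation":[0,0,20],"angular":[0,0,0]},
    {"hand":1,"translation":[0,0,70],"angular":[0,0,0]},
    {"hand":1,"translation":[-15,60,130],"angular":[0,0,0.2]},
    {"hand":1,"translation":[-30,112,190],"angular":[0,0,1.28]},
    {"hand":1,"translation":[-30,112,190],"angular":[0,0,1.28]},
    {"hand":1,"translation":[-30,112,190],"angular":[0,0,1.28]},
    {"hand":1,"translation":[-30,112,190],"angular":[0,0,1.28]},
    {"hand":1,"translation":[-30,112,190],"angular":[0,0,1.28]},
    {"hand":1,"translation":[-30,112,190],"angular":[0,0,1.28]},
    {"hand":1,"translation":[-30,112,190],"angular":[0,0,1.28]}
  ]
}}

```text
t: 8.93
eef_pos: [0.5003, 0.4096, 0.2188]
tool_rot: [0.0, 0.661, 0.75, 0.0]
contact_force: [-0.1, -0.2, 0.1]
gripper_width: 1.0
grasp_force: 0.0
```

```bash
cat > look.py <<'E'
# usage: look.py name query length zbottom yaw0
from h import *
import sys
name,q,l,z,a=sys.argv[1],sys.argv[2],*map(float,sys.argv[3:6])
o=bot.get_obs();print(np.round(o['eef_pos'],4),yaw(),o['t'])
snap('wrist',name);m=bot.camera_model('wrist')
best=None
for x in bot.outline_of('wrist',q)[:4]:
    p0=list(px2w(m,[x['position']],z+.014)[0][:2])
    if np.hypot(p0[0]-.48,p0[1]-.45)>.1: continue
    f=fit([(m,x['pixels'])],book(l),z,p0+[a]);print(round(x['score'],2),np.round(x['position']),x['pixels'].sum(),np.round(f[0],4),round(f[1],3))
    if best is None or f[1]>best[1]:best=f
delta(*best[0],z+.021)
E
python3 look.py w3 tall_book_1 .1 .042 1.7
python3 - <<'E'
from h import *
bot.read_camera('scene')
bot.read_camera('top');V=[]
for c in('top','scene'):
    for x in bot.outline_of(c,'small_book_1')[:3]:
        m=bot.camera_model(c);p0=list(px2w(m,[x['position']],.024)[0][:2])
        f=fit([(m,x['pixels'])],book(.07),.01,p0+[.42]);d=f[0][:2]-[.5053,.2864];s,k=np.sin(.4187),np.cos(.4187)
        print(c,np.round(x['position']),np.round(f[0],4),round(f[1],2),'tray',np.round([k*d[0]+s*d[1],-s*d[0]+k*d[1]],4))
E
```

```text
[0.5003 0.4096 0.2188] 1.697142109839263 8.925
0.93 [321. 152.] 9155 [0.4872 0.4701 1.7467] 0.981
0.64 [301. 215.] 434 [0.4783 0.37   1.4161] 0.036
0.62 [360. 190.] 1634 [0.5304 0.4197 2.0543] 0.139
d mm [ -13.    60.5 -155.4] turn 0.051 t 9.025 q7 -0.97
top [339. 271.] [0.5298 0.2958 0.3908] 0.75 tray [ 0.0262 -0.0014]
scene [190. 244.] [ 0.4784  0.4704 -0.4086] 0.34 tray [0.0503 0.1791]
scene [278. 285.] [0.5282 0.2969 0.4681] 0.91 tray [0.0252 0.0003]
```

View pics/w3.png

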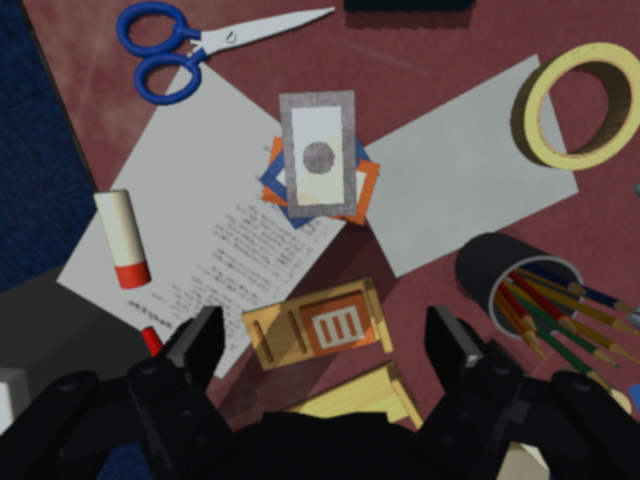

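Small book 1 lies in its bay at about x = 25 mm, centred, and grey tall_book_1 is on top at px (321,152) with a clean fit. Next grip.

{"fn": "drive_tool", "kwargs": {
  "commands": [
    {"hand":1,"translation":[-13,60,-50],"angular":[0,0,0.05]},
    {"hand":1,"translation":[-13,60,-100],"angular":[0,0,0.05]},
    {"hand":1,"translation":[-13,60,-135],"angular":[0,0,0.05]},
    {"hand":1,"translation":[-13,60,-154],"angular":[0,0,0.05]},
    {"hand":1,"translation":[-13,60,-154],"angular":[0,0,0.05]},
    {"hand":0.5,"translation":[-13,60,-154],"angular":[0,0,0.05]},
    {"hand":0.5,"translation":[-13,60,-154],"angular":[0,0,0.05]},
    {"hand":0.5,"translation":[-13,60,-154],"angular":[0,0,0.05]},
    {"hand":0.5,"translation":[-13,60,-154],"angular":[0,0,0.05]}
  ]
}}

```text
t: 10.35
eef_pos: [0.4868, 0.4715, 0.0682]
tool_rot: [-0.0, 0.641, 0.767, 0.002]
contact_force: [-4.7, -4.8, 19.8]
gripper_width: 0.5
grasp_force: 9.6
```

```bash
python3 - <<'E'
from h import *
o=bot.get_obs();print(o['eef_pos'],yaw(),o['grasp_force'],o['gripper_width'],o['contact_force'])
E
```

```text
[0.4868191  0.47150378 0.06819695] 1.749218095827724 9.57374663790688 0.5003958201197318 [-4.69713432 -4.79692578 19.81048964]
```

The fingers closed over the top edge because the tips sit farther back at this opening. I'll open, back off, re-measure and grip deeper.

{"fn": "drive_tool", "kwargs": {
  "commands": [
    {"hand":0.5,"translation":[0,0,8],"angular":[0,0,0]},
    {"hand":1,"translation":[0,0,30],"angular":[0,0,0]},
    {"hand":1,"translation":[8,-60,120],"angular":[0,0,0]},
    {"hand":1,"translation":[8,-60,150],"angular":[0,0,0]},
    {"hand":1,"translation":[8,-60,150],"angular":[0,0,0]},
    {"hand":1,"translation":[8,-60,150],"angular":[0,0,0]}
  ]
}}

```text
t: 11.1
eef_pos: [0.4957, 0.4098, 0.2153]
tool_rot: [0.0, 0.642, 0.767, 0.001]
contact_force: [0.1, -0.6, -0.3]
gripper_width: 1.0
grasp_force: 0.0
```

```bash
python3 look.py w4 tall_book_1 .1 .042 1.7
```

```text
[0.4957 0.4098 0.2153] 1.7479968094094918 11.1
0.71 [366. 191.] 1371 [0.5291 0.4183 2.0476] 0.113
0.66 [329. 155.] 9220 [0.4862 0.4689 1.7509] 0.973
0.6 [306. 218.] 464 [0.4701 0.3689 1.3245] 0.036
d mm [  -8.2   59.3 -149.7] turn 0.001 t 11.2 q7 -0.94
```

{"fn": "drive_tool", "kwargs": {
  "commands": [
    {"hand":1,"translation":[-9,60,-60],"angular":[0,0,0]},
    {"hand":1,"translation":[-9,60,-110],"angular":[0,0,0]},
    {"hand":1,"translation":[-9,60,-145],"angular":[0,0,0]},
    {"hand":1,"translation":[-9,60,-159],"angular":[0,0,0]},
    {"hand":1,"translation":[-9,60,-159],"angular":[0,0,0]},
    {"hand":0.5,"translation":[-9,60,-159],"angular":[0,0,0]},
    {"hand":0.5,"translation":[-9,60,-159],"angular":[0,0,0]},
    {"hand":0.5,"translation":[-9,60,-159],"angular":[0,0,0]},
    {"hand":0.5,"translation":[-9,60,-159],"angular":[0,0,0]}
  ]
}}

```text
t: 12.32
eef_pos: [0.4871, 0.4708, 0.057]
tool_rot: [0.0, 0.642, 0.767, 0.002]
contact_force: [-0.8, 0.1, 6.1]
gripper_width: 0.691
grasp_force: 33.3
```

{"fn": "drive_tool", "kwargs": {
  "commands": [
    {"hand":0.5,"translation":[0,0,15],"angular":[0,0,0]},
    {"hand":0.5,"translation":[0,0,60],"angular":[0,0,0]},
    {"hand":0.5,"translation":[0,0,90],"angular":[0,0,0]},
    {"hand":0.5,"translation":[84,-289,80],"angular":[0,0,-1.118]},
    {"hand":0.5,"translation":[84,-289,80],"angular":[0,0,-1.118]},
    {"hand":0.5,"translation":[84,-289,80],"angular":[0,0,-1.118]},
    {"hand":0.5,"translation":[84,-289,80],"angular":[0,0,-1.118]},
    {"hand":0.5,"translation":[84,-289,80],"angular":[0,0,-1.118]},
    {"hand":0.5,"translation":[84,-289,60],"angular":[0,0,-1.118]},
    {"hand":0.5,"translation":[84,-289,0],"angular":[0,0,-1.118]},
    {"hand":0.5,"translation":[84,-289,-10],"angular":[0,0,-1.118]},
    {"hand":0.5,"translation":[84,-289,-10],"angular":[0,0,-1.118]}
  ]
}}

```text
t: 13.82
eef_pos: [0.57, 0.1811, 0.0453]
tool_rot: [-0.0, 0.951, 0.311, -0.0]
contact_force: [-0.3, 0.7, -0.3]
gripper_width: 0.689
grasp_force: 33.5
```

```bash
python3 - <<'E'
from h import *
delta(.571,.181,.6294,.026)
print(bot.get_obs()['eef_pos'],bot.get_obs()['gripper_width'])
E
```

```text
d mm [  1.   -0.1 -19.3] turn -0.002 t 13.825 q7 -1.65
[0.57003109 0.18107888 0.04529359] 0.6886294193187789
```

{"fn": "drive_tool", "kwargs": {
  "commands": [
    {"hand":0.5,"translation":[1,0,-12],"angular":[0,0,0]},
    {"hand":0.5,"translation":[1,0,-17],"angular":[0,0,0]},
    {"hand":0.5,"translation":[1,0,-19],"angular":[0,0,0]},
    {"hand":0.5,"translation":[1,0,-20],"angular":[0,0,0]},
    {"hand":0.5,"translation":[1,0,-20],"angular":[0,0,0]}
  ]
}}

```text
t: 14.45
eef_pos: [0.5712, 0.1807, 0.025]
tool_rot: [0.0, 0.951, 0.31, 0.0]
contact_force: [-0.9, -0.7, 2.8]
gripper_width: 0.691
grasp_force: 33.8
```

{"fn": "drive_tool", "kwargs": {
  "commands": [
    {"hand":0.85,"translation":[0,0,0],"angular":[0,0,0]},
    {"hand":0.85,"translation":[0,0,0],"angular":[0,0,0]},
    {"hand":1,"translation":[0,0,20],"angular":[0,0,0]},
    {"hand":1,"translation":[0,0,80],"angular":[0,0,0]},
    {"hand":1,"translation":[-20,30,140],"angular":[0,0,0.2]},
    {"hand":1,"translation":[-71,229,195],"angular":[0,0,1.1]},
    {"hand":1,"translation":[-71,229,195],"angular":[0,0,1.1]},
    {"hand":1,"translation":[-71,229,195],"angular":[0,0,1.1]},
    {"hand":1,"translation":[-71,229,195],"angular":[0,0,1.1]},
    {"hand":1,"translation":[-71,229,195],"angular":[0,0,1.1]},
    {"hand":1,"translation":[-71,229,195],"angular":[0,0,1.1]},
    {"hand":1,"translation":[-71,229,195],"angular":[0,0,1.1]}
  ]
}}

```text
t: 15.95
eef_pos: [0.5006, 0.4089, 0.2201]
tool_rot: [0.0, 0.65, 0.76, 0.0]
contact_force: [0.0, -0.1, -0.7]
gripper_width: 1.001
grasp_force: 0.0
```

```bash
python3 look.py w5 small_book_2 .07 .028 1.0;python3 look.py w5 small_book_2 .07 .028 2.5
```

```text
[0.5006 0.4089 0.2201] 1.72655887407671 15.95
0.64 [313. 167.] 5337 [0.4798 0.4566 1.0087] 0.957
d mm [ -20.7   47.6 -170.9] turn -0.719 t 16.05 q7 -0.95
[0.5005 0.409  0.2199] 1.727700128414647 16.05
0.95 [313. 167.] 5462 [0.4807 0.4573 2.7581] 0.772
d mm [ -19.6   48.1 -170.8] turn 1.029 t 16.15 q7 -0.95
```

View pics/w5.png

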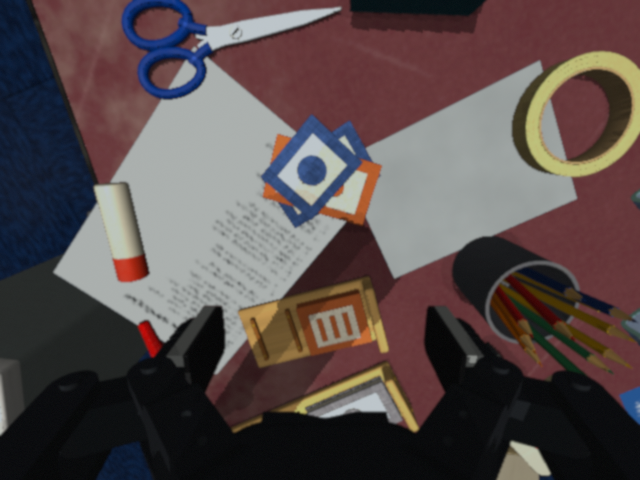

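Blue small_book_2 is on top at px (313,167), and its long-axis yaw of about 1.0 agrees with its visible sides. Gripping it.

{"fn": "drive_tool", "kwargs": {
  "commands": [
    {"hand":1,"translation":[-21,47,-60],"angular":[0,0,-0.719]},
    {"hand":1,"translation":[-21,47,-90],"angular":[0,0,-0.719]},
    {"hand":1,"translation":[-21,47,-90],"angular":[0,0,-0.719]},
    {"hand":1,"translation":[-21,47,-100],"angular":[0,0,-0.719]},
    {"hand":1,"translation":[-21,47,-140],"angular":[0,0,-0.719]},
    {"hand":1,"translation":[-21,47,-165],"angular":[0,0,-0.719]},
    {"hand":1,"translation":[-21,47,-178],"angular":[0,0,-0.719]},
    {"hand":1,"translation":[-21,47,-178],"angular":[0,0,-0.719]},
    {"hand":0.5,"translation":[-21,47,-178],"angular":[0,0,-0.719]},
    {"hand":0.5,"translation":[-21,47,-178],"angular":[0,0,-0.719]},
    {"hand":0.5,"translation":[-21,47,-178],"angular":[0,0,-0.719]},
    {"hand":0.5,"translation":[-21,47,-178],"angular":[0,0,-0.719]}
  ]
}}

```text
t: 17.65
eef_pos: [0.4797, 0.4575, 0.0432]
tool_rot: [-0.0, 0.875, 0.485, 0.001]
contact_force: [-1.4, -0.5, 6.4]
gripper_width: 0.692
grasp_force: 33.0
```

{"fn": "drive_tool", "kwargs": {
  "commands": [
    {"hand":0.5,"translation":[0,0,15],"angular":[0,0,0]},
    {"hand":0.5,"translation":[0,0,60],"angular":[0,0,0]},
    {"hand":0.5,"translation":[4,-60,70],"angular":[0,0,-0.3]},
    {"hand":0.5,"translation":[4,-181,60],"angular":[0,0,-0.59]},
    {"hand":0.5,"translation":[4,-181,50],"angular":[0,0,-0.59]},
    {"hand":0.5,"translation":[4,-181,50],"angular":[0,0,-0.59]},
    {"hand":0.5,"translation":[4,-181,50],"angular":[0,0,-0.59]},
    {"hand":0.5,"translation":[4,-181,50],"angular":[0,0,-0.59]}
  ]
}}

```text
t: 18.65
eef_pos: [0.4831, 0.2777, 0.0924]
tool_rot: [-0.001, 0.978, 0.211, 0.001]
contact_force: [0.1, 0.0, -0.5]
gripper_width: 0.693
grasp_force: 32.7
```

{"fn": "drive_tool", "kwargs": {
  "commands": [
    {"hand":0.5,"translation":[0,0,0],"angular":[0.132,-0.297,0]},
    {"hand":0.5,"translation":[0,0,0],"angular":[0.132,-0.297,0]},
    {"hand":0.5,"translation":[0,0,-20],"angular":[0.132,-0.297,0]},
    {"hand":0.5,"translation":[0,0,-40],"angular":[0.132,-0.297,0]},
    {"hand":0.5,"translation":[0,0,-40],"angular":[0.132,-0.297,0]}
  ]
}}

```text
t: 19.27
eef_pos: [0.482, 0.2769, 0.0507]
tool_rot: [-0.033, 0.965, 0.208, 0.157]
contact_force: [0.5, -0.2, -0.9]
gripper_width: 0.689
grasp_force: 32.7
```

```bash
cat >> h.py <<'E'
from scipy.spatial.transform import Rotation as Rot
TR={'short':(.5053,.2864,.4187),'long':(.5295,.1511,.6294)}
def intray(t,h=.0152,goal=None):
    x,y,a=TR[t];o=bot.get_obs();R=Rot.from_quat(np.roll(o['tool_rot'],-1)).as_matrix()
    T=Rot.from_euler('z',a).as_matrix().T
    p=T@(o['eef_pos']-[x,y,0]);z=T@R[:,2];xx=T@R[:,0]
    print('TCP in tray mm',np.round(p*1e3,1),'book origin',np.round((p+h*z)*1e3,1),'tilt',round(np.arcsin(xx[2]),3),'roll',round(np.arcsin((T@R[:,1])[2]),3),'yaw',round(np.arctan2(xx[1],xx[0]),3),'t',o['t'],'w',o['gripper_width'])
    if goal is not None: print('move mm',np.round(T.T@(np.array(goal)-p)*1e3,1))
E
python3 - <<'E'
from h import *
intray('short',goal=[-.0234,0,.0356])
E
```

```text
TCP in tray mm [-25.1   0.8  50.7] book origin [-20.3   0.8  36.2] tilt 0.323 roll 0.002 yaw 0.007 t 19.275 w 0.6887904315630549
move mm [  1.9  -0.1 -15.1]
```

{"fn": "drive_tool", "kwargs": {
  "commands": [
    {"hand":0.5,"translation":[2,0,-8],"angular":[0,0,0]},
    {"hand":0.5,"translation":[2,0,-12],"angular":[0,0,0]},
    {"hand":0.5,"translation":[2,0,-14],"angular":[0,0,0]},
    {"hand":0.5,"translation":[2,0,-14],"angular":[0,0,0]}
  ]
}}

```text
t: 19.77
eef_pos: [0.4854, 0.2762, 0.0381]
tool_rot: [-0.034, 0.965, 0.207, 0.159]
contact_force: [-0.6, 0.2, -0.9]
gripper_width: 0.691
grasp_force: 32.7
```

{"fn": "drive_tool", "kwargs": {
  "commands": [
    {"hand":0.5,"translation":[-1,0,-1],"angular":[0,0,0]},
    {"hand":0.5,"translation":[-1,0,-2],"angular":[0,0,0]},
    {"hand":0.5,"translation":[-1,0,-2],"angular":[0,0,0]}
  ]
}}

```text
t: 20.15
eef_pos: [0.4841, 0.2756, 0.0356]
tool_rot: [-0.033, 0.965, 0.207, 0.158]
contact_force: [0.2, 0.3, 0.5]
gripper_width: 0.693
grasp_force: 32.7
```

{"fn": "drive_tool", "kwargs": {
  "commands": [
    {"hand":0.5,"translation":[0,0,-1],"angular":[0,0,0]},
    {"hand":0.5,"translation":[0,0,-2],"angular":[0,0,0]},
    {"hand":0.5,"translation":[0,0,-2],"angular":[0,0,0]}
  ]
}}

```text
t: 20.52
eef_pos: [0.4844, 0.2758, 0.0349]
tool_rot: [-0.033, 0.965, 0.207, 0.159]
contact_force: [-7.0, -3.8, 16.9]
gripper_width: 0.692
grasp_force: 34.8
```

```bash
python3 - <<'E'
from h import *
intray('short')
E
```

```text
TCP in tray mm [-23.4  -1.2  34.9] book origin [-18.6  -1.2  20.5] tilt 0.327 roll 0.001 yaw 0.003 t 20.525 w 0.6923946432169944
```

{"fn": "drive_tool", "kwargs": {
  "commands": [
    {"hand":0.5,"translation":[0,0,1],"angular":[0,0,0]},
    {"hand":0.85,"translation":[0,0,1],"angular":[0,0,0]},
    {"hand":0.85,"translation":[0,0,1],"angular":[0,0,0]},
    {"hand":0.9,"translation":[-3,-1,12],"angular":[0,0,0]},
    {"hand":1,"translation":[-10,-5,50],"angular":[0,0,0]},
    {"hand":1,"translation":[-10,-5,100],"angular":[0,0,0]},
    {"hand":1,"translation":[10,40,150],"angular":[-0.132,0.297,0]},
    {"hand":1,"translation":[16,133,185],"angular":[-0.132,0.297,0]},
    {"hand":1,"translation":[16,133,185],"angular":[-0.132,0.297,0]}
  ]
}}

```text
t: 21.65
eef_pos: [0.5028, 0.4045, 0.2172]
tool_rot: [-0.0, 0.978, 0.207, -0.001]
contact_force: [1.4, 0.5, -1.1]
gripper_width: 1.0
grasp_force: 0.0
```

{"fn": "drive_tool", "kwargs": {
  "commands": [
    {"hand":1,"translation":[0,0,0],"angular":[0,0,1.2]},
    {"hand":1,"translation":[0,0,0],"angular":[0,0,1.2]},
    {"hand":1,"translation":[0,0,0],"angular":[0,0,1.2]},
    {"hand":1,"translation":[0,0,0],"angular":[0,0,1.2]},
    {"hand":1,"translation":[0,0,0],"angular":[0,0,1.2]},
    {"hand":1,"translation":[0,0,0],"angular":[0,0,1.2]},
    {"hand":1,"translation":[0,0,0],"angular":[0,0,1.2]},
    {"hand":1,"translation":[0,0,0],"angular":[0,0,1.2]}
  ]
}}

```text
t: 22.65
eef_pos: [0.5, 0.4043, 0.216]
tool_rot: [-0.0, 0.689, 0.724, -0.0]
contact_force: [0.4, -0.2, -0.3]
gripper_width: 0.999
grasp_force: 0.0
```

```bash
python3 look.py w6 tall_book_2 .1 .014 1.3;python3 look.py w6 tall_book_2 .1 .014 2.6
```

```text
[0.5    0.4043 0.216 ] 1.620527001791463 22.65
0.82 [328. 140.] 1619 [0.4882 0.4487 0.6968] 0.22
0.79 [318. 178.] 7217 [ 0.4902  0.4462 -0.126 ] 0.979
d mm [  -9.7   41.7 -181.3] turn 1.396 t 22.75 q7 -1.11
[0.4999 0.4044 0.2163] 1.619916455648832 22.75
0.97 [330. 138.] 1573 [0.5155 0.4486 2.139 ] 0.141
0.65 [317. 176.] 7257 [0.4902 0.4463 3.0193] 0.983
d mm [  -9.7   41.7 -181.5] turn 1.399 t 22.85 q7 -1.11
```

View pics/w6.png

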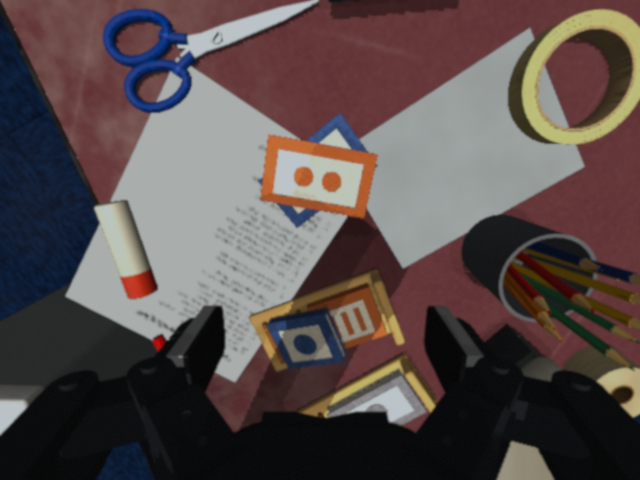

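Small_book_2 is shingled properly in the short tray. Orange tall_book_2 is on top at px (317,176), yaw about 3.02. Gripping it.

{"fn": "drive_tool", "kwargs": {
  "commands": [
    {"hand":1,"translation":[-10,42,-30],"angular":[0,0,1.4]},
    {"hand":1,"translation":[-10,42,-60],"angular":[0,0,1.4]},
    {"hand":1,"translation":[-10,42,-90],"angular":[0,0,1.4]},
    {"hand":1,"translation":[-10,42,-90],"angular":[0,0,1.4]},
    {"hand":1,"translation":[-10,42,-90],"angular":[0,0,1.4]},
    {"hand":1,"translation":[-10,42,-90],"angular":[0,0,1.4]},
    {"hand":1,"translation":[-10,42,-100],"angular":[0,0,1.4]},
    {"hand":1,"translation":[-10,42,-100],"angular":[0,0,1.4]},
    {"hand":1,"translation":[-10,42,-100],"angular":[0,0,1.4]}
  ]
}}

```text
t: 23.98
eef_pos: [0.4899, 0.4465, 0.1163]
tool_rot: [-0.0, 0.061, 0.998, -0.0]
contact_force: [0.0, -0.2, -0.0]
gripper_width: 0.997
grasp_force: 0.0
```

```bash
python3 - <<'E'
from h import *
delta(.4902,.4463,3.019,.028)
E
```

```text
d mm [  0.3  -0.2 -88.3] turn -0.001 t 23.975 q7 0.02
```

{"fn": "drive_tool", "kwargs": {
  "commands": [
    {"hand":1,"translation":[0,0,-50],"angular":[0,0,0]},
    {"hand":1,"translation":[0,0,-78],"angular":[0,0,0]},
    {"hand":1,"translation":[0,0,-88],"angular":[0,0,0]},
    {"hand":1,"translation":[0,0,-88],"angular":[0,0,0]},
    {"hand":0.5,"translation":[0,0,-88],"angular":[0,0,0]},
    {"hand":0.5,"translation":[0,0,-88],"angular":[0,0,0]},
    {"hand":0.5,"translation":[0,0,-88],"angular":[0,0,0]},
    {"hand":0.5,"translation":[0,0,-88],"angular":[0,0,0]}
  ]
}}

```text
t: 24.98
eef_pos: [0.4904, 0.4475, 0.0303]
tool_rot: [0.001, 0.06, 0.998, 0.001]
contact_force: [-1.0, -0.5, 6.8]
gripper_width: 0.692
grasp_force: 33.0
```

{"fn": "drive_tool", "kwargs": {
  "commands": [
    {"hand":0.5,"translation":[0,0,15],"angular":[0,0,0]},
    {"hand":0.5,"translation":[0,0,70],"angular":[0,0,0]},
    {"hand":0.5,"translation":[10,-50,100],"angular":[0,0,0.2]},
    {"hand":0.5,"translation":[36,-298,100],"angular":[0,0,0.752]},
    {"hand":0.5,"translation":[36,-298,90],"angular":[0,0,0.752]},
    {"hand":0.5,"translation":[36,-298,80],"angular":[0,0,0.752]},
    {"hand":0.5,"translation":[36,-298,75],"angular":[0,0,0.752]},
    {"hand":0.5,"translation":[36,-298,75],"angular":[0,0,0.752]},
    {"hand":0.5,"translation":[36,-298,75],"angular":[0,0,0.752]},
    {"hand":0.5,"translation":[36,-298,75],"angular":[0,0,0.752]}
  ]
}}

```text
t: 26.22
eef_pos: [0.5257, 0.1506, 0.1046]
tool_rot: [0.001, -0.312, 0.95, 0.0]
contact_force: [0.4, -0.1, -0.1]
gripper_width: 0.688
grasp_force: 33.1
```

{"fn": "drive_tool", "kwargs": {
  "commands": [
    {"hand":0.5,"translation":[0,0,0],"angular":[0.1725,-0.2368,0]},
    {"hand":0.5,"translation":[0,0,0],"angular":[0.1725,-0.2368,0]},
    {"hand":0.5,"translation":[0,0,-20],"angular":[0.1725,-0.2368,0]},
    {"hand":0.5,"translation":[0,0,-40],"angular":[0.1725,-0.2368,0]},
    {"hand":0.5,"translation":[0,0,-40],"angular":[0.1725,-0.2368,0]}
  ]
}}

```text
t: 26.85
eef_pos: [0.5249, 0.15, 0.0631]
tool_rot: [0.138, -0.309, 0.94, 0.045]
contact_force: [0.4, 0.4, -0.8]
gripper_width: 0.688
grasp_force: 33.0
```

```bash
python3 - <<'E'
from h import *
intray('long',.016,goal=[-.0036,0,.0397])
E
```

```text
TCP in tray mm [-4.4  1.8 63.1] book origin [ 0.2  1.8 47.8] tilt -0.292 roll -0.0 yaw -3.136 t 26.85 w 0.6876210197238446
move mm [  1.7  -1.  -23.4]
```

{"fn": "drive_tool", "kwargs": {
  "commands": [
    {"hand":0.5,"translation":[2,-1,-12],"angular":[0,0,0]},
    {"hand":0.5,"translation":[2,-1,-20],"angular":[0,0,0]},
    {"hand":0.5,"translation":[2,-1,-23],"angular":[0,0,0]},
    {"hand":0.5,"translation":[2,-1,-23],"angular":[0,0,0]}
  ]
}}

```text
t: 27.35
eef_pos: [0.5278, 0.1477, 0.0405]
tool_rot: [0.139, -0.308, 0.94, 0.045]
contact_force: [0.1, 0.3, -1.6]
gripper_width: 0.691
grasp_force: 33.1
```

```bash
python3 - <<'E'
from h import *
intray('long',.016,goal=[-.0036,0,.0397])
print(bot.get_obs()['contact_force'])
E
```

```text
TCP in tray mm [-3.4 -1.7 40.5] book origin [ 1.2 -1.7 25.2] tilt -0.293 roll -0.0 yaw -3.139 t 27.35 w 0.6909060570350966
move mm [-1.2  1.3 -0.8]
[ 0.05792807  0.31160206 -1.60350598]
```

{"fn": "drive_tool", "kwargs": {
  "commands": [
    {"hand":0.5,"translation":[-1,1,-1],"angular":[0,0,0]},
    {"hand":0.5,"translation":[-1,1,-2],"angular":[0,0,0]},
    {"hand":0.5,"translation":[-1,1,-2],"angular":[0,0,0]}
  ]
}}

```text
t: 27.72
eef_pos: [0.5271, 0.1489, 0.0395]
tool_rot: [0.139, -0.308, 0.94, 0.045]
contact_force: [-3.2, -2.6, 7.2]
gripper_width: 0.688
grasp_force: 34.1
```

{"fn": "drive_tool", "kwargs": {
  "commands": [
    {"hand":0.5,"translation":[0,0,1],"angular":[0,0,0]},
    {"hand":0.85,"translation":[0,0,1],"angular":[0,0,0]},
    {"hand":0.85,"translation":[0,0,1],"angular":[0,0,0]},
    {"hand":0.9,"translation":[-3,-2,12],"angular":[0,0,0]},
    {"hand":1,"translation":[-10,-7,50],"angular":[0,0,0]},
    {"hand":1,"translation":[-10,-7,100],"angular":[0,0,0]},
    {"hand":1,"translation":[-10,20,150],"angular":[-0.1725,0.2368,0]},
    {"hand":1,"translation":[-2,346,180],"angular":[-0.1725,0.2368,0]},
    {"hand":1,"translation":[-2,346,180],"angular":[-0.1725,0.2368,0]},
    {"hand":1,"translation":[-2,346,180],"angular":[-0.1725,0.2368,0]},
    {"hand":1,"translation":[-2,346,180],"angular":[-0.1725,0.2368,0]},
    {"hand":1,"translation":[-2,346,180],"angular":[-0.1725,0.2368,0]}
  ]
}}

```text
t: 29.22
eef_pos: [0.5242, 0.4806, 0.218]
tool_rot: [-0.0, -0.311, 0.95, 0.0]
contact_force: [1.0, 0.0, 0.7]
gripper_width: 1.0
grasp_force: 0.0
```

{"fn": "drive_tool", "kwargs": {
  "commands": [
    {"hand":1,"translation":[0,0,0],"angular":[0,0,0.2]},
    {"hand":1,"translation":[0,0,0],"angular":[0,0,0.2]},
    {"hand":1,"translation":[0,0,0],"angular":[0,0,0.2]},
    {"hand":1,"translation":[0,0,0],"angular":[0,0,0.2]}
  ]
}}

```text
t: 29.72
eef_pos: [0.5253, 0.4774, 0.2172]
tool_rot: [0.0, -0.403, 0.915, -0.0]
contact_force: [1.1, 0.2, -0.6]
gripper_width: 0.997
grasp_force: 0.0
```

```bash
python3 look.py w7 tall_book_3 .1 .0 0.85
```

```text
[0.5253 0.4774 0.2172] -2.313092764702268 29.725
0.6 [333. 169.] 6706 [0.4894 0.4488 0.7178] 0.98
d mm [ -35.7  -28.9 -196.3] turn -0.112 t 29.825 q7 1.04
```

View pics/w7.png

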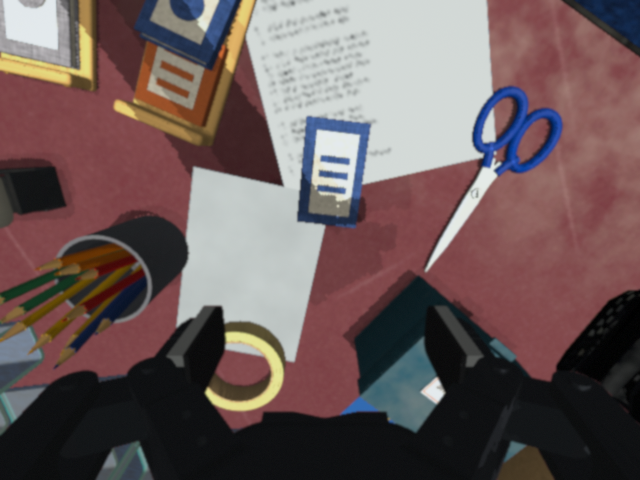

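Blue tall_book_3 lies alone on the table at px (333,169) with a clean fit. Gripping it.

{"fn": "drive_tool", "kwargs": {
  "commands": [
    {"hand":1,"translation":[-36,-29,-50],"angular":[0,0,-0.112]},
    {"hand":1,"translation":[-36,-29,-110],"angular":[0,0,-0.112]},
    {"hand":1,"translation":[-36,-29,-160],"angular":[0,0,-0.112]},
    {"hand":1,"translation":[-36,-29,-190],"angular":[0,0,-0.112]},
    {"hand":1,"translation":[-36,-29,-202],"angular":[0,0,-0.112]},
    {"hand":1,"translation":[-36,-29,-202],"angular":[0,0,-0.112]},
    {"hand":0.5,"translation":[-36,-29,-202],"angular":[0,0,-0.112]},
    {"hand":0.5,"translation":[-36,-29,-202],"angular":[0,0,-0.112]},
    {"hand":0.5,"translation":[-36,-29,-202],"angular":[0,0,-0.112]},
    {"hand":0.5,"translation":[-36,-29,-202],"angular":[0,0,-0.112]}
  ]
}}

```text
t: 31.08
eef_pos: [0.4892, 0.4508, 0.0173]
tool_rot: [0.001, -0.352, 0.936, 0.001]
contact_force: [-1.0, -1.0, 6.9]
gripper_width: 0.692
grasp_force: 32.2
```

{"fn": "drive_tool", "kwargs": {
  "commands": [
    {"hand":0.5,"translation":[0,0,15],"angular":[0,0,0]},
    {"hand":0.5,"translation":[0,0,70],"angular":[0,0,0]},
    {"hand":0.5,"translation":[0,-50,100],"angular":[0,0,0]},
    {"hand":0.5,"translation":[0,-329,100],"angular":[0,0,-0.087]},
    {"hand":0.5,"translation":[0,-329,100],"angular":[0,0,-0.087]},
    {"hand":0.5,"translation":[0,-329,95],"angular":[0,0,-0.087]},
    {"hand":0.5,"translation":[0,-329,88],"angular":[0,0,-0.087]},
    {"hand":0.5,"translation":[0,-329,88],"angular":[0,0,-0.087]},
    {"hand":0.5,"translation":[0,-329,88],"angular":[0,0,-0.087]},
    {"hand":0.5,"translation":[0,-329,88],"angular":[0,0,-0.087]}
  ]
}}

```text
t: 32.33
eef_pos: [0.4888, 0.1217, 0.1041]
tool_rot: [0.001, -0.312, 0.95, 0.0]
contact_force: [0.4, 0.4, -1.3]
gripper_width: 0.688
grasp_force: 33.0
```

{"fn": "drive_tool", "kwargs": {
  "commands": [
    {"hand":0.5,"translation":[0,0,0],"angular":[0.1766,-0.2425,0]},
    {"hand":0.5,"translation":[0,0,0],"angular":[0.1766,-0.2425,0]},
    {"hand":0.5,"translation":[0,0,-15],"angular":[0.1766,-0.2425,0]},
    {"hand":0.5,"translation":[0,0,-35],"angular":[0.1766,-0.2425,0]},
    {"hand":0.5,"translation":[0,0,-35],"angular":[0.1766,-0.2425,0]}
  ]
}}

```text
t: 32.95
eef_pos: [0.4878, 0.1223, 0.0679]
tool_rot: [0.142, -0.309, 0.939, 0.046]
contact_force: [0.8, 0.3, -1.4]
gripper_width: 0.688
grasp_force: 32.9
```

```bash
python3 - <<'E'
from h import *
intray('long',.0165,goal=[-.0499,0,.0403])
E
```

```text
TCP in tray mm [-50.7   1.3  67.9] book origin [-45.8   1.3  52.1] tilt -0.299 roll -0.0 yaw -3.135 t 32.95 w 0.6880789081883788
move mm [  1.4  -0.6 -27.6]
```

{"fn": "drive_tool", "kwargs": {
  "commands": [
    {"hand":0.5,"translation":[1,-1,-15],"angular":[0,0,0]},
    {"hand":0.5,"translation":[1,-1,-24],"angular":[0,0,0]},
    {"hand":0.5,"translation":[1,-1,-27],"angular":[0,0,0]},
    {"hand":0.5,"translation":[1,-1,-27],"angular":[0,0,0]}
  ]
}}

```text
t: 33.45
eef_pos: [0.4898, 0.1206, 0.0417]
tool_rot: [0.143, -0.308, 0.939, 0.046]
contact_force: [-0.8, 0.3, -0.8]
gripper_width: 0.69
grasp_force: 33.0
```

{"fn": "drive_tool", "kwargs": {
  "commands": [
    {"hand":0.5,"translation":[0,1,-1],"angular":[0,0,0]},
    {"hand":0.5,"translation":[0,1,-1],"angular":[0,0,0]},
    {"hand":0.5,"translation":[0,1,-1],"angular":[0,0,0]}
  ]
}}

```text
t: 33.83
eef_pos: [0.4899, 0.1207, 0.0411]
tool_rot: [0.143, -0.308, 0.94, 0.045]
contact_force: [-3.5, -4.3, 11.7]
gripper_width: 0.688
grasp_force: 34.2
```

```bash
python3 - <<'E'
from h import *
intray('long',.0165,goal=[-.0499,0,.0403])
E
```

```text
TCP in tray mm [-49.9  -1.3  41.1] book origin [-45.   -1.3  25.4] tilt -0.301 roll -0.003 yaw -3.137 t 33.825 w 0.6875449728473931
move mm [-0.7  1.  -0.8]
```

Contact made. Releasing, withdrawing and moving aside for the final check.

{"fn": "drive_tool", "kwargs": {
  "commands": [
    {"hand":0.5,"translation":[0,0,0.5],"angular":[0,0,0]},
    {"hand":0.85,"translation":[0,0,0.5],"angular":[0,0,0]},
    {"hand":0.85,"translation":[0,0,0.5],"angular":[0,0,0]},
    {"hand":0.9,"translation":[-3,-2,12],"angular":[0,0,0]},
    {"hand":1,"translation":[-10,-7,50],"angular":[0,0,0]},
    {"hand":1,"translation":[-10,-7,100],"angular":[0,0,0]},
    {"hand":1,"translation":[-10,-50,150],"angular":[-0.1766,0.2425,0]},
    {"hand":1,"translation":[0,-350,200],"angular":[-0.1766,0.2425,0]},
    {"hand":1,"translation":[0,-350,200],"angular":[-0.1766,0.2425,0]},
    {"hand":1,"translation":[0,-350,200],"angular":[-0.1766,0.2425,0]},
    {"hand":1,"translation":[0,-350,200],"angular":[-0.1766,0.2425,0]},
    {"hand":1,"translation":[0,-350,200],"angular":[-0.1766,0.2425,0]}
  ]
}}

```text
t: 35.33
eef_pos: [0.4892, -0.2316, 0.2405]
tool_rot: [0.0, -0.311, 0.95, -0.0]
contact_force: [0.8, -0.3, -0.6]
gripper_width: 0.997
grasp_force: 0.0
```

```bash
python3 - <<'E'
from h import *
a=snap('top','f1')[190:370,280:520];b=snap('scene','f2')[220:460,200:440]
cv2.imwrite('pics/fin.png',np.hstack([cv2.resize(cv2.copyMakeBorder(x,0,240-x.shape[0],0,0,0),(400,400)) for x in(a,b)])[:,:,::-1])
E
```

```text
(no output)
```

View pics/fin.png

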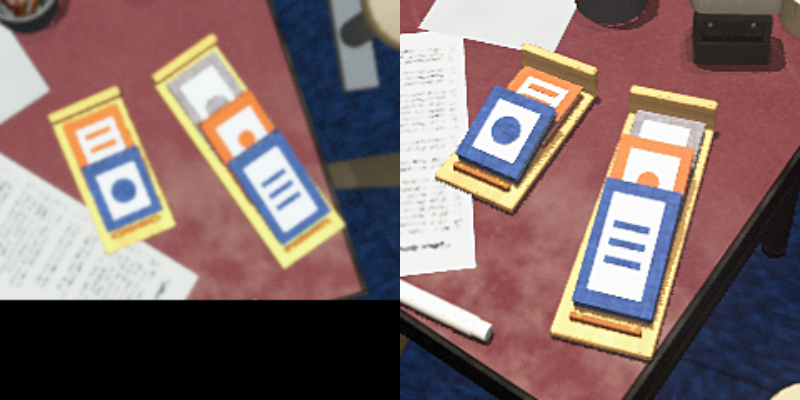

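Both trays look right: the lower ends sit behind their cleats and the books overlap in order. I'll check lateral offsets with a tilted-model fit before handing in.

```bash
python3 - <<'E'
from h import *
def chk(t,q,l,org,th):
    x,y,a=TR[t];c,s=np.cos(a),np.sin(a)
    tilt=Rot.from_euler('y',-th).as_matrix()
    B=[book(l)[0]@tilt.T]
    for cam in('top','scene'):
        m=bot.camera_model(cam);g=np.array([x+c*org[0],y+s*org[0],org[1]])
        u=w2px(m,[g])[0]
        r=[k for k in bot.outline_of(cam,q) if np.hypot(*(k['position']-u))<16]
        for k in r[:1]:
            f=fit([(m,k['pixels'])],B,org[1],[g[0],g[1],a]);d=f[0][:2]-[x,y]
            print(q,cam,'tray x,y mm',np.round([1e3*(c*d[0]+s*d[1]),1e3*(-s*d[0]+c*d[1])],1),'dyaw',round(f[0][2]-a,3),'iou',round(f[1],2))
bot.read_camera('top');bot.read_camera('scene')
chk('short','small_book_2',.07,(-.0186,.0212),.325)
chk('long','tall_book_3',.1,(-.045,.0245),.30)
E
```

```text
small_book_2 top tray x,y mm [-17.   -2.1] dyaw 0.029 iou 0.93
tall_book_3 top tray x,y mm [-45.4  -2.9] dyaw 0.013 iou 0.96
tall_book_3 scene tray x,y mm [-44.   -1.1] dyaw 0.003 iou 0.95
```

All well inside tolerance, so I'm handing in.

```bash
python3 -c "
from station import bot
print(bot.hand_in())"
```

```text
the job is handed in; nothing more can be done
None
```

All five books are in their trays, in order and shingled as asked. I handed the job in at about 36 s of the 112 s; the hand-in gave no verdict, but my last camera checks showed the books in place and the ones I measured well inside the limits.

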